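# Tidy the bookbinding table

### The job

Sort the binding tools back into their trays: lay both bulldog clips flat on the floor of the wide plywood tray (side by side, not on top of each other, the same side down as they lie now), stand both thread reels upright on the floor of the round tin, and lay the awl in the long narrow plywood tray with its point toward the cork end. Set each thing down, do not let it drop, and do not bump the glue jar.

Things in the scene. Friction and masses are not known exactly. Their poses are not given: they have to be found in the camera images.
- clip_wide: wide bulldog clip of sheet steel, lying flat. Wedge body 52 mm wide (its y), 28 mm long (x -14 to +14 mm), 20 mm high at the back (-x) falling to 9 mm at the jaw (+x), upright side ends to grip across y. Two round wire wings, 19 mm wide, stick out behind to x = -42 mm, the upper rising to 28 mm high. About 50 g. Origin: centre of the body's underside, z up.
- clip_narrow: narrow bulldog clip of plain sheet steel: the same as the wide one but its body is 36 mm wide (its y). About 35 g. Origin: centre of the body's underside, x to the jaw, z up.
- reel_tall: tall wooden thread reel with off-white thread, standing upright: diameter 30 mm, height 42 mm, about 40 g. Origin: centre of its underside, z up along its axis.
- reel_short: short squat wooden thread reel with off-white thread, standing upright: diameter 36 mm, height 24 mm, about 40 g. Origin: centre of its underside, z up along its axis.
- awl: awl lying on its side: a pale wooden handle of square section with rounded edges (84 mm long, 20 mm wide, 20 mm high), brass ferrule and a thin steel spike, 137 mm long in all. About 50 g. Origin: centre of the handle's underside; x runs along the awl to the point, z up. The handle ends at x = -42 mm, the point at +95 mm.
- awl_tip (a point): the point of the awl's spike, 95 mm along the awl's x from its origin and 10 mm above its underside; axes as the awl's.
- clip_tray: wide low plywood tray for the clips, fixed to the table: 170 mm (its x) by 130 mm (its y) outside, walls 4 mm thick, rim 12 mm high, inner floor 4 mm above its underside. Empty at the start. Origin: centre of its underside.
- reel_tin: shallow round aluminium tin for the reels, fixed to the table: 130 mm outside diameter, 3 mm wall, rim 12 mm high, inner floor 4 mm above its underside. Empty at the start. Origin: centre of its underside.
- awl_tray: long narrow low plywood tray for the awl, fixed: 212 mm (its x, -100 to +112 mm) by 90 mm (its y) outside, walls 4 mm thick, rim 12 mm high, inner floor 4 mm above its underside. A dark brown cork block forms its +x end (x = +84 to +112 mm, 20 mm high); free floor runs from x = -96 to +84 mm. Empty at the start. Origin: on its underside, midway across, 100 mm from the -x end.
- glue_jar: closed glue jar standing to the left of the work, 56 mm in diameter, 70 mm high, about 250 g; not part of the job. Origin: centre of its underside. It and all else stand on a green cutting mat whose top is 3 mm above the work surface (z = 3 mm).
Mind the look-alikes: they are no part of the job. Leave any purple look-alike of the reel_tall alone.

How it is judged (in metres and radians):
At the end, for the whole second after the job is handed in: Clips flat (0.12 rad) on the clip tray's floor, within 70 x 50 mm of its centre; reels upright on the tin's floor, within 49 mm of its centre; awl lying in its tray, handle centre -60 to +10 mm along, within 34 mm of the centre line, point 30 to 87 mm toward the cork; all at rest; jar upright (x of clip_wide in the frame of clip_tray between -0.07 and 0.07 m and y of clip_wide in the frame of clip_tray between -0.05 and 0.05 m and z of clip_wide in the frame of clip_tray between 0.001 and 0.008 m and angle between each of clip_wide, clip_narrow, reel_tall, reel_short's own z axis and vertical below 0.12 rad and linear speed of each of clip_wide, clip_narrow, reel_tall, reel_short, awl below 0.02 m/s and angular speed of each of clip_wide, clip_narrow, reel_tall, reel_short, awl below 0.2 rad/s and x of clip_narrow in the frame of clip_tray between -0.07 and 0.07 m and y of clip_narrow in the frame of clip_tray between -0.05 and 0.05 m and z of clip_narrow in the frame of clip_tray between 0.001 and 0.008 m and horizontal distance between each of reel_tall, reel_short and reel_tin below 0.049 m and z of reel_tall in the frame of reel_tin between 0.001 and 0.008 m and z of reel_short in the frame of reel_tin between 0.001 and 0.008 m and x of awl in the frame of awl_tray between -0.06 and 0.01 m and y of awl in the frame of awl_tray between -0.034 and 0.034 m and z of awl in the frame of awl_tray between 0.001 and 0.027 m and x of awl_tip in the frame of awl_tray between 0.03 and 0.087 m and y of awl_tip in the frame of awl_tray between -0.042 and 0.042 m and z of awl_tip in the frame of awl_tray between 0.002 and 0.024 m and angle between glue_jar's own z axis and vertical below 0.15 rad); the robot touches nothing.
It fails at once if the glue jar is bumped out of its place (distance of glue_jar from where it was at the start of the episode above 0.02 m).
It fails at once if a thing is dropped: out of the fingers more than about 55 mm above the mat ((height (world z) of clip_wide above 0.06 m and contact force between the fingers and clip_wide below 0.01 N) or (height (world z) of clip_narrow above 0.06 m and contact force between the fingers and clip_narrow below 0.01 N) or (height (world z) of reel_tall above 0.06 m and contact force between the fingers and reel_tall below 0.01 N) or (height (world z) of reel_short above 0.06 m and contact force between the fingers and reel_short below 0.01 N) or (height (world z) of awl above 0.06 m and contact force between the fingers and awl below 0.01 N)).
It also fails if it takes over 125 s, if anything falls off the work surface, if the arm or the gripper's body presses on something with over 40 N, if the wrist force passes 120 N, or if a joint passes its speed limit or range.

### The arm

A 6-joint arm with a two-finger parallel gripper is mounted at the origin on the work surface. World frame = base frame: x ahead of the robot, y to its left, z up, the work surface at z = 0. Lengths are in mm, angles in rad, forces in N, time in s.
With the tool pointing down it reaches from about 350 to 975 mm from the base axis. Payload 7.1 kg.
Tool frame: the origin (TCP) lies at the very end of the fingers, on their centre line; the grasp point (between the pads) lies 19 mm behind it (ctrl.grasp_offset is the distance from the TCP to the grasp point, in mm); z points along the fingers, y is the line along which they close (so a half turn about z gives the same grasp; the last joint's range is limited). The gripper opens to 88 mm and grips with 3 to 60 N. Pads are 20 mm wide; open, the fingers measure 115 mm over their backs; the gripper's body (75 mm by 178 mm) begins 61 mm behind the grasp point.
Start: joints at [-1.204, 0.423, 1.63, -0, 1.089, -0.019], TCP at [235.204, -579.037, 222.675] pointing down, gripper open.
Joint ranges: [-3, 3], [-0.9, 2.11], [0.09, 2.58], [-1.31, 4.45], [0.11, 2.69], [-2.54, 2.54]. Speed limits (rad/s): [2.39, 2.39, 3.01, 3.14, 3.14, 3.14].

### API

Orientations are given as a rotation vector (axis times angle).
In Python, from workcell import ctrl, viewer, ticket, models gives the robot as it stands.
- The arm moves only by the tool play_rows, never from a script. Its arguments are lists of equal length, an entry for each row: "dp": the shift along the world's x, y, z in mm, a list of three; "yaw": the turn about the world's z in degrees. In form: {"dp": [[tx, ty, tz], ...], "yaw": [yaw, ...]}. A call has 1 to 8 rows; each row shifts and turns the commanded pose from where the row before left it; what a row does not reach is not made up. A row lasts 1/12 s, in which the tool goes at most 41.7 mm and 7.16 degrees, less where a joint would pass 70% of its speed; a pose out of reach is approached as far as the arm can. A call is refused whole if a number of a shift passes 41.7 or a number of a turn 7.16, either way. A call with a gripper value outside its range is refused whole. "gripper" is the closure, from 0 (fully open) to 1 (shut), set as the call begins (left out, the last holds). The fingers move at their own pace and stop on an object; the grip force is fixed at half the most. Time passes only in rows, so rows that do not move let the fingers close. It gives the time, the measured TCP pose, the force, the opening and the grip force at its end, in the units of the state.
- ctrl.get_obs(): the state, without advancing time (a new reading comes with each control period).
- viewer.get_image(name): name is "scene" or "top" or "wrist"; returns a dict with "pixels" (480x640x3 uint8, red, green, blue), "range_z" (480x640 float32, mm along the optical axis (not along the pixel's ray), 0 where there is no reading), "fx", "fy", "cx", "cy" (pixels), "T" (4x4, takes a point from camera to world coordinates); the wrist camera has in their place "hand_eye" (4x4, takes a point from camera to tool coordinates, whose origin is the TCP and whose axes are the flange's). Camera axes: x right, y up, looking along -z (the intrinsics and any distortion apply to the point x, -y, -z); pixel columns grow to the right and rows downward; lengths in mm; the calibration is good to about 2 mm. A picture is of the moment at which its call begins: read the wrist's pose just before it.
- ticket.close_job(): hands the job in; it is judged then, once.
Trained networks look in a picture, given as the dict that the camera call returned (one of the last four; its "shot" number tells which), for a name from the list of things; names that differ only in an ending like _2 or _b are one class to them, and where a whole thing is asked for, a point or a joint stands for the part that bears it (a point fixed in the world has none). Each returns a list of dicts, best first, with "conf" (0 to 1); they miss things now and then, are a little off and sometimes report something else, mostly with a low value. They report only what shows in the picture. A call takes as long as a camera call. They do not tell look-alikes from the thing itself.
- models.look_for(picture, name): "bbox" ([centre column, centre row, width, height] in pixels, round what is visible of it).
- models.landmark_of(picture, name): "location" ([column, row] in pixels: a listed point, or the origin of a listed thing).
The state is a dict: "t": time; "qpos": joint angles; "qvel": joint speeds; "joint_torque": joint torques, N m; "ee_pos": TCP position; "orientation": TCP orientation; "ft_force": force on the tool from outside, world axes, zero at the start; "moment": the same for the moment, N m; "width": finger opening in mm; "grasp_force": force on a finger pad.
Only numpy, scipy, OpenCV 4.12 (cv2) and the standard library are available. Lean on these libraries where they do the work, as an engineer would, in place of code of your own. Each camera call takes 0.05 s, during which the arm holds its last target. There are 200 camera calls.

## Working session

There is one attempt and no reset: what is moved stays moved. The work goes in short steps, Python scripts to look and compute and a tool call to move; the robot and the scene stay as the last step left them, time stands still between calls to the robot, and variables do not carry over. Pictures are saved under pics/ and viewed, at most 14 in all, crops included, and the job is handed in when it is done.

Besides the shell and the picture viewer there is one more tool, called after "Emit:" as name(argument=value, ...), one argument or row to a line, values as JSON. play_rows: Moves the arm, as the interface text tells. Its arguments: {"type":"object","properties":{"dp":{"type":"array"},"yaw":{"type":"array"},"gripper":{"type":"number"}},"required":["dp","yaw"]}

```bash
mkdir -p pics
cat > h.py <<'E'
import numpy as np, cv2
from workcell import ctrl, viewer, ticket, models
from scipy.spatial.transform import Rotation as R
def T_of(im, obs=None):
    if 'T' in im: return np.array(im['T'])
    M=np.eye(4); M[:3,:3]=R.from_rotvec(obs['orientation']).as_matrix(); M[:3,3]=obs['ee_pos']
    return M@np.array(im['hand_eye'])
def cloud(im,T):
    d=im['range_z'].astype(float); v,u=np.mgrid[:480,:640]
    P=np.stack([(u-im['cx'])/im['fx']*d,-(v-im['cy'])/im['fy']*d,-d,np.ones_like(d)],-1)
    W=(P@T.T)[...,:3]; W[d==0]=np.nan; return W
def atz(im,T,u,v,z):
    r=T[:3,:3]@np.array([(u-im['cx'])/im['fx'],-(v-im['cy'])/im['fy'],-1]); o=T[:3,3]
    return o+r*(z-o[2])/r[2]
def save(im,name): cv2.imwrite('pics/'+name,im['pixels'][...,::-1])
E
python3 - <<'E'
from h import *
im=viewer.get_image('top'); save(im,'top.png'); T=T_of(im)
print({k:im[k] for k in im if k not in('pixels','range_z')})
np.savez('top.npz',px=im['pixels'],W=cloud(im,T))
for n,z in [('clip_wide',3),('clip_narrow',3),('reel_tall',3),('reel_short',3),('awl',3),('awl_tip',13),('clip_tray',3),('reel_tin',3),('awl_tray',3),('glue_jar',3)]:
    print(n,[(round(d['conf'],2),np.round(d['location']),np.round(atz(im,T,*d['location'],z))[:2]) for d in models.landmark_of(im,n)][:4])
im=viewer.get_image('scene'); save(im,'scene.png')
o=ctrl.get_obs();print(o['t'],o['ee_pos'],o['orientation'],o['width'],ctrl.grasp_offset)
E
```

```text
{'fx': 566.525618048703, 'fy': 566.525618048703, 'cx': 327.88675076948255, 'cy': 245.75860641659563, 'T': array([[ 1.42615028e-02,  9.98180080e-01, -5.85929885e-02,
         4.15527332e+02],
       [-9.99872066e-01,  1.38121471e-02, -8.06697560e-03,
         4.44176918e+01],
       [-7.24299937e-03,  5.87005397e-02,  9.98249360e-01,
         1.20909172e+03],
       [ 0.00000000e+00,  0.00000000e+00,  0.00000000e+00,
         1.00000000e+00]]), 'shot': 1}
clip_wide [(0.65, array([294., 276.]), array([420., 126.]))]
clip_narrow [(0.82, array([484., 302.]), array([ 371., -277.]))]
reel_tall [(0.71, array([375., 300.]), array([372., -47.])), (0.57, array([419., 279.]), array([ 419., -139.])), (0.49, array([426., 249.]), array([ 482., -154.])), (0.47, array([422., 321.]), array([ 331., -148.]))]
reel_short [(0.48, array([351., 272.]), array([432.,   5.]))]
awl [(0.79, array([233., 297.]), array([374., 254.]))]
awl_tip [(0.97, array([237., 253.]), array([468., 246.]))]
clip_tray [(0.77, array([474., 176.]), array([ 642., -257.]))]
reel_tin []
awl_tray [(0.58, array([229., 181.]), array([622., 268.]))]
glue_jar [(0.71, array([162., 239.]), array([496., 410.])), (0.56, array([421., 278.]), array([ 420., -144.])), (0.35, array([358., 158.]), array([677.,  -7.]))]
0.6 [ 235.21306241 -579.03973549  222.71670843] [3.08327617e+00 6.02270342e-01 1.98877858e-05] 87.94452248627421 18.700000000000003
```

View pics/top.png

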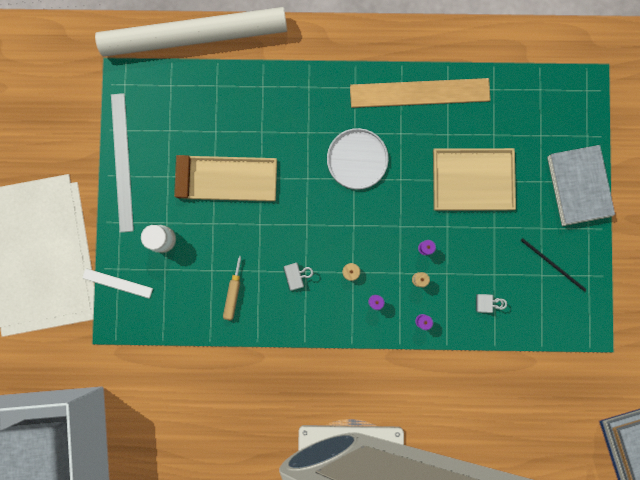

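View pics/scene.png

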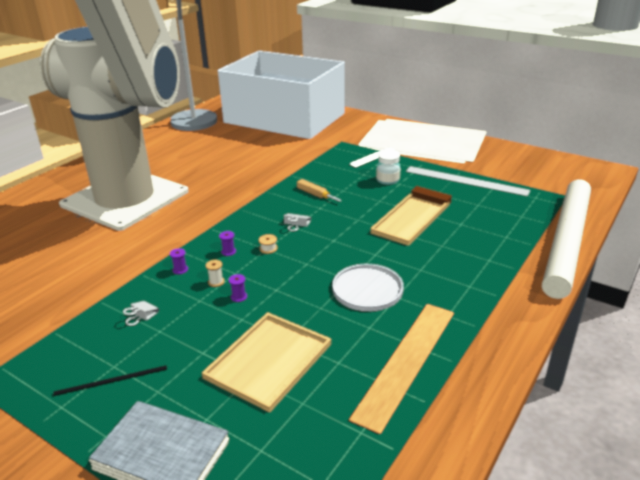

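The top view shows:
- Awl at (232,290), point up.
- Wide clip at (294,276) and narrow clip at (485,303), both with jaws left.
- Short reel at (351,272) and tall reel at (421,280), with purple ones around it at (427,247), (376,302) and (424,322).
- Awl tray at (233,180) with the cork left, tin at (358,159), clip tray at (474,180) and jar at (157,239).

Next I measure poses from depth.

Run:
```python
from h import *
d=np.load('top.npz'); W=d['W']; px=d['px']
print('mat z',np.nanmedian(W[210:340,250:500,2]))
B={'awl':(215,245,250,325),'cw':(280,320,258,295),'rs':(338,363,260,285),'rt':(410,431,270,292),'p1':(416,438,236,257),'p2':(366,386,292,312),'p3':(414,434,312,332),'cn':(474,512,290,315),'jar':(138,180,222,256),'ctray':(428,522,143,216),'tin':(322,394,124,194),'atray':(170,282,150,206)}
hsv=cv2.cvtColor(px,cv2.COLOR_RGB2HSV)
for n,(a,b,c,e) in B.items():
    w=W[c:e,a:b].reshape(-1,3); h=hsv[c:e,a:b].reshape(-1,3)
    green=(h[:,0]>65)&(h[:,0]<95)&(h[:,1]>90)
    z=w[:,2]; m=(z>7)&~green
    p=w[m]; r=cv2.minAreaRect(p[:,:2].astype(np.float32)); bx=np.round(cv2.boxPoints(r)).tolist()
    print(n,m.sum(),'zq',np.round(np.percentile(z[m],[5,50,95,99]),1),'rect c',np.round(r[0],1),np.round(r[1],1),'ang',round(r[2],1),'med',np.round(np.median(p,0),1))
    if n in('rs','rt','p1','p2','p3'):
        q=p[p[:,2]>np.percentile(p[:,2],95)-5]; print('   top c',q.mean(0).round(1),np.ptp(q,axis=0).round(1))
    if n in('atray','awl','cw','cn'): print('   ',bx)
```

```text
mat z 3.64304444597974
awl 477 zq [13.7 22.2 26.9 29.3] rect c [395.2 252.5] [ 20.4 134.1] ang 80.4 med [377.4 253.6  22.2]
    [[327.0, 254.0], [460.0, 231.0], [463.0, 251.0], [331.0, 274.0]]
cw 393 zq [11.1 19.3 28.7 31.7] rect c [425.1 114.4] [52.  56.5] ang 16.7 med [422.9 124.4  19.3]
    [[392.0, 134.0], [408.0, 80.0], [458.0, 95.0], [442.0, 149.0]]
rs 229 zq [23.2 27.5 31.4 33.2] rect c [433.    6.1] [34.9 34.8] ang 55.3 med [432.9   6.8  27.5]
   top c [433.5   6.7  28.8] [33.4 33.4  9.2]
rt 188 zq [ 9.6 44.8 48.6 50.6] rect c [ 418.6 -138.4] [28.9 28.4] ang 64.1 med [ 418.3 -137.5   44.8]
   top c [ 418.7 -138.8   45.9] [28.7 26.9  7.6]
p1 193 zq [ 8.1 45.1 48.7 50.4] rect c [ 486.  -152.1] [30.  31.1] ang 56.8 med [ 484.3 -149.7   45.1]
   top c [ 485.2 -150.1   46.3] [26.9 27.1 10.7]
p2 177 zq [32.9 45.4 48.7 49.9] rect c [370.3 -46.6] [29.  28.8] ang 68.2 med [370.2 -46.2  45.4]
   top c [370.2 -46.6  46.2] [28.5 28.7  6.5]
p3 196 zq [ 8.8 44.8 48.7 49.7] rect c [ 331.  -145.4] [28.4 28.8] ang 83.0 med [ 331.1 -144.    44.8]
   top c [ 331.2 -145.5   46.4] [28.6 26.9  7.4]
cn 342 zq [ 9.1 18.2 28.1 32.3] rect c [ 369.4 -286. ] [57.3 36.9] ang 84.5 med [ 370.2 -276.4   18.2]
    [[348.0, -313.0], [385.0, -316.0], [391.0, -259.0], [354.0, -256.0]]
jar 762 zq [20.6 71.7 76.5 78.4] rect c [495.7 405.4] [53.8 56.5] ang 73.8 med [494.7 398.3  71.7]
ctray 3062 zq [ 7.2  9.3 16.8 19.2] rect c [ 633.4 -254.9] [133.8 174.1] ang 0.8 med [ 633.6 -254.8    9.3]
tin 1853 zq [ 7.2  9.1 16.3 18.7] rect c [674.1  -4.6] [130.4 129. ] ang 14.6 med [673.8  -4.9   9.1]
atray 3065 zq [ 7.3 10.3 25.2 27.6] rect c [628.9 274.7] [214.9  93.2] ang 88.8 med [629.1 283.9  10.3]
    [[580.0, 168.0], [673.0, 166.0], [678.0, 381.0], [585.0, 383.0]]
```

Emit:
play_rows(
  dp=[
    [11.2,25.6,-3.5],
    [11.2,25.6,-3.5],
    [11.2,25.6,-3.5],
    [11.2,25.6,-3.5],
    [11.2,25.6,-3.5],
    [11.2,25.6,-3.5],
  ],
  yaw=[5.2,5.2,5.2,5.2,5.2,5.2],
  gripper=0.3,
)

```text
t: 1.1
ee_pos: [302.7, -424.3, 201.7]
orientation: [2.805, 1.415, 0.0]
ft_force: [0.6, 0.2, -0.1]
width: 61.8
grasp_force: 0.0
```

Emit:
play_rows(
  dp=[
    [11.2,25.6,-3.5],
    [11.2,25.6,-3.5],
    [11.2,25.6,-3.5],
    [11.2,25.6,-3.5],
    [11.2,25.6,-3.5],
    [11.2,25.6,-3.5],
    [0,0,0],
  ],
  yaw=[5.2,5.2,5.2,5.2,5.2,5.2,0],
)

```text
t: 1.68
ee_pos: [370.1, -268.3, 180.1]
orientation: [-2.316, -2.119, -0.001]
ft_force: [-1.5, -0.2, -0.6]
width: 61.0
grasp_force: 0.0
```

```bash
cat >> h.py <<'E'
def state():
    o=ctrl.get_obs(); M=R.from_rotvec(o['orientation']).as_matrix()
    c=np.degrees(np.arctan2(M[1,1],M[0,1]))
    print('t',round(o['t'],2),'tcp',np.round(o['ee_pos'],1),'close',round((c+90)%180-90,1),'q',np.round(o['qpos'],2),'w',round(o['width'],1),'gf',round(o['grasp_force'],1)); return o
def wrist(name=None):
    o=state(); im=viewer.get_image('wrist'); T=T_of(im,o); W=cloud(im,T)
    if name: save(im,name)
    return im,T,W
def body(W,near,r,zlo,zhi=200,px=None):
    m=(W[...,2]>zlo)&(W[...,2]<zhi)&(np.hypot(W[...,0]-near[0],W[...,1]-near[1])<r)
    p=W[m]; q=cv2.minAreaRect(p[:,:2].astype(np.float32))
    print('n',len(p),'rect',np.round(q[0],1),np.round(q[1],1),round(q[2],1),'mean',p.mean(0).round(1),'box',np.round(cv2.boxPoints(q)).tolist()); return p
E
python3 - <<'E'
from h import *
im,T,W=wrist('w1.png')
print('mat',np.nanmedian(W[...,2]))
body(W,(370,-285),50,8)
for n in('clip_narrow',): print([(d['conf'],d['location'],atz(im,T,*d['location'],3).round(1)) for d in models.landmark_of(im,n)])
E
```

```text
t 1.68 tcp [ 370.1 -268.3  180.1] close -5.1 q [-0.65  0.24  2.02  0.    0.88 -0.57] w 61.0 gf 0.0
mat 3.1894148862116083
n 3092 rect [ 368.5 -287. ] [61.5 79.4] 84.9 mean [ 370.3 -271.8   98.4] box [[326.0, -314.0], [405.0, -321.0], [411.0, -260.0], [332.0, -253.0]]
[(0.81, [317.6, 227.0], array([ 367.7, -275.3,    3. ]))]
```

View pics/w1.png

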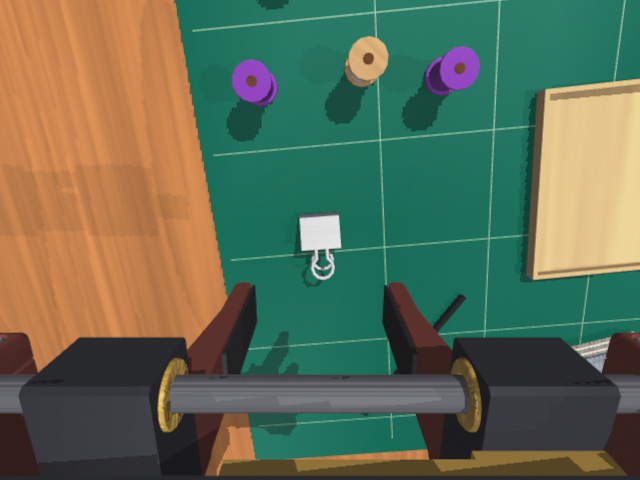

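The wrist view shows the narrow clip body at (320,232) with wings below it at (322,265). The purple, tall and purple reels run along the top. I'll refine with the fingers masked out.

Run:
```python
from h import *
im,T,W=wrist()
p=body(W,(370,-285),50,8,40)
# body only: y > -287
b=p[p[:,1]>-286]; q=cv2.minAreaRect(b[:,:2].astype(np.float32)); print(q, len(b), b[:,2].max())
for (a,c,n) in((418.7,-138.8,'rt'),(331,-145,'p3')): 
  print(n); body(W,(a,c),30,40,52)
```

```text
t 1.78 tcp [ 370.  -271.3  180.8] close -5.4 q [-0.66  0.24  2.02 -0.    0.88 -0.56] w 61.4 gf 0.0
n 1663 rect [ 369.8 -288.9] [57.5 36. ] 89.4 mean [ 370.  -279.7   18.6] box [[352.0, -317.0], [388.0, -318.0], [388.0, -260.0], [352.0, -260.0]]
((369.98284912109375, -273.11029052734375), (25.95041275024414, 35.973243713378906), 89.40237426757812) 1214 23.83910363692212
rt
n 1411 rect [ 417.3 -140.6] [29.5 29. ] 60.2 mean [ 417.2 -140.6   45. ] box [[397.0, -146.0], [423.0, -161.0], [437.0, -135.0], [412.0, -121.0]]
p3
n 1340 rect [ 330.1 -148.1] [29.1 29. ] 83.1 mean [ 330.1 -148.    44.9] box [[314.0, -161.0], [343.0, -164.0], [346.0, -135.0], [317.0, -132.0]]
```

Emit:
play_rows(
  dp=[
    [0,-2.5,-30],
    [0,0,-30],
    [0,0,-30],
    [0,0,-30],
    [0,0,-30],
    [0,0,-17],
    [0,0,-8],
    [0,0,0],
  ],
  yaw=[2.5,2.3,0,0,0,0,0,0],
)

```text
t: 2.5
ee_pos: [368.9, -275.0, 4.5]
orientation: [-2.236, -2.204, 0.0]
ft_force: [-0.4, -0.2, -0.3]
width: 61.2
grasp_force: 0.0
```

Emit:
play_rows(
  dp=[
    [0,0,0],
    [0,0,0],
    [0,0,0],
    [0,0,0],
    [0,0,0],
    [0,0,0],
  ],
  yaw=[0,0,0,0,0,0],
  gripper=0.8,
)

```text
t: 3.0
ee_pos: [370.0, -274.8, 6.3]
orientation: [2.234, 2.207, 0.0]
ft_force: [-0.8, -0.7, 7.3]
width: 36.1
grasp_force: 30.0
```

Emit:
play_rows(
  dp=[
    [0,0,20],
    [0,0,27],
    [30,-1,0],
    [30,-1,0],
    [30,-1,0],
    [30,-1,0],
    [30,-1,0],
    [30,-1,0],
  ],
  yaw=[0,0,0,0,0,0,0,0],
)

```text
t: 3.67
ee_pos: [550.9, -280.0, 52.8]
orientation: [-2.235, -2.208, -0.0]
ft_force: [0.3, -0.5, 0.0]
width: 35.5
grasp_force: 30.0
```

Emit:
play_rows(
  dp=[
    [30,-1,0],
    [30,-1,0],
    [23.5,0,0],
    [0,0,0],
    [0,0,-15],
    [0,0,-15],
    [0,0,-5],
    [0,0,0],
  ],
  yaw=[0,0,0,0,0,0,0,0],
)

```text
t: 4.33
ee_pos: [629.9, -281.4, 14.5]
orientation: [-2.231, -2.203, 0.003]
ft_force: [0.3, 0.8, -0.6]
width: 35.9
grasp_force: 30.0
```

Run:
```python
from h import *
im,T,W=wrist('w2.png')
print(np.nanmedian(W[(W[...,2]>4.5)&(W[...,2]<11)],0))
```

```text
t 4.33 tcp [ 629.9 -281.4   14.5] close -0.7 q [-0.44  0.78  1.56 -0.    0.82 -0.42] w 35.9 gf 30.0
[ 632.37997983 -222.96060018    6.99335607]
```

View pics/w2.png

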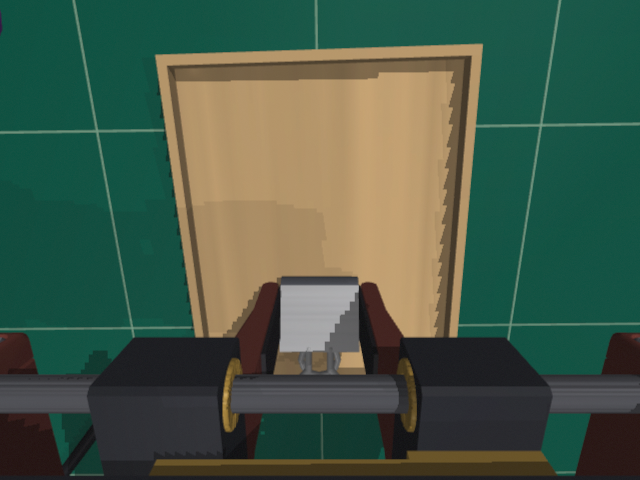

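The clip at (318,315) is held over the tray floor, well inside the walls. I'll lower it and release.

Emit:
play_rows(
  dp=[
    [0,0,-3],
    [0,0,-2],
    [0,0,-1],
    [0,0,0],
    [0,0,0],
  ],
  yaw=[0,0,0,0,0],
)

```text
t: 4.8
ee_pos: [633.2, -282.4, 12.0]
orientation: [2.235, 2.208, 0.0]
ft_force: [0.0, -0.7, 0.9]
width: 35.9
grasp_force: 30.0
```

Emit:
play_rows(
  dp=[
    [0,0,-1],
    [0,0,-1],
    [0,0,0],
    [0,0,0],
  ],
  yaw=[0,0,0,0],
)

```text
t: 5.13
ee_pos: [633.4, -282.4, 10.4]
orientation: [2.234, 2.208, 0.0]
ft_force: [-1.3, 1.0, 6.0]
width: 35.6
grasp_force: 30.0
```

Emit:
play_rows(
  dp=[
    [0,0,0],
    [0,0,0],
    [0,0,0],
    [0,0,15],
    [0,0,30],
    [0,0,35],
    [-12,12,30],
  ],
  yaw=[0,0,0,0,0,0,0],
  gripper=0.38,
)

```text
t: 5.72
ee_pos: [623.1, -272.0, 122.5]
orientation: [2.233, 2.205, 0.002]
ft_force: [0.1, -0.2, 0.9]
width: 54.7
grasp_force: 0.0
```

Emit:
play_rows(
  dp=[
    [-29,18,5],
    [-29,18,5],
    [-29,18,5],
    [-29,18,5],
    [-29,18,5],
    [-29,18,5],
    [-29,18,0],
    [0,0,0],
  ],
  yaw=[0,0,0,0,0,0,0,0],
)

```text
t: 6.38
ee_pos: [411.8, -141.2, 149.8]
orientation: [-2.231, -2.205, 0.003]
ft_force: [-0.7, 0.3, -0.5]
width: 54.4
grasp_force: 0.0
```

Emit:
play_rows(
  dp=[
    [0,0,0],
    [0,0,0],
  ],
  yaw=[0,0],
)

```text
t: 6.55
ee_pos: [419.4, -144.8, 150.7]
orientation: [2.233, 2.206, 0.002]
ft_force: [0.2, 0.1, -0.7]
width: 54.3
grasp_force: 0.0
```

Run:
```python
from h import *
im,T,W=wrist('w3.png')
for (a,c,n) in((417.5,-140.6,'rt'),(485,-151,'p1'),(433,6,'rs')): 
  print(n); body(W,(a,c),28,20,52)
im=viewer.get_image('top'); W=cloud(im,T_of(im)); body(W,(633,-290),48,14,40)
```

```text
t 6.55 tcp [ 419.4 -144.8  150.7] close -0.7 q [-0.36  0.27  2.08 -0.    0.79 -0.35] w 54.3 gf 0.0
rt
n 1207 rect [ 417.4 -140.1] [29.1 29. ] 73.9 mean [ 417.3 -139.4   44. ] box [[399.0, -150.0], [427.0, -158.0], [435.0, -130.0], [407.0, -122.0]]
p1
n 1258 rect [ 484.  -152.8] [28.9 29.8] 18.1 mean [ 483.3 -151.5   42.9] box [[466.0, -143.0], [475.0, -171.0], [502.0, -162.0], [493.0, -134.0]]
rs
n 2292 rect [431.3   3.1] [33.3 35.3] 89.6 mean [431.4   3.7  27. ] box [[414.0, -13.0], [449.0, -14.0], [449.0, 20.0], [414.0, 20.0]]
n 329 rect [ 622.6 -301.5] [61.2 71.5] 0.5 mean [ 633.9 -289.8   23.1] box [[592.0, -266.0], [592.0, -338.0], [654.0, -337.0], [653.0, -266.0]]
```

View pics/w3.png

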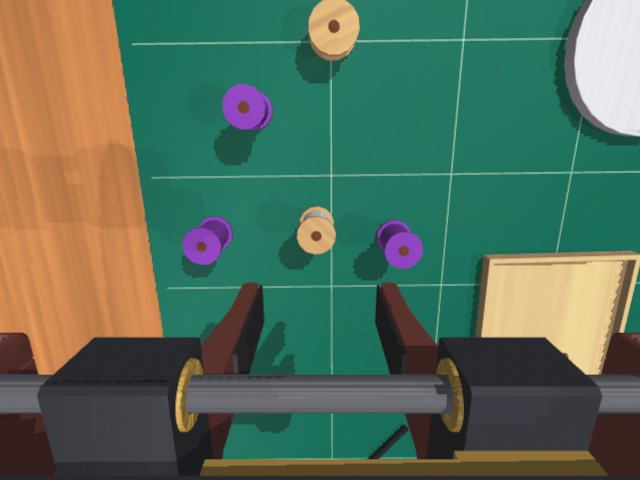

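Tall reel at (316,236), in the middle of the purple ones; the fingers line up and clear the neighbours.

Emit:
play_rows(
  dp=[
    [-1,4.5,-30],
    [0,0,-30],
    [0,0,-30],
    [0,0,-30],
    [0,0,-15],
    [0,0,-8],
    [0,0,0],
    [0,0,0],
  ],
  yaw=[0,0,0,0,0,0,0,0],
)

```text
t: 7.32
ee_pos: [417.7, -140.2, 6.6]
orientation: [-2.235, -2.207, 0.0]
ft_force: [0.7, 0.1, -0.1]
width: 54.5
grasp_force: 0.0
```

Emit:
play_rows(
  dp=[
    [0,0,0],
    [0,0,0],
    [0,0,0],
    [0,0,0],
    [0,0,0],
    [0,0,0],
  ],
  yaw=[0,0,0,0,0,0],
  gripper=0.85,
)

```text
t: 7.82
ee_pos: [417.7, -140.0, 7.4]
orientation: [2.234, 2.207, 0.001]
ft_force: [-0.6, 0.3, 7.8]
width: 29.7
grasp_force: 30.0
```

Emit:
play_rows(
  dp=[
    [0,0,20],
    [0,0,28],
    [0,20,0],
    [29,15,0],
    [29,12,0],
    [29,12,0],
    [29,12,0],
    [29,12,0],
  ],
  yaw=[0,0,0,0,0,0,0,0],
)

```text
t: 8.48
ee_pos: [563.3, -56.0, 55.1]
orientation: [2.234, 2.208, 0.0]
ft_force: [0.7, -0.5, 0.3]
width: 29.6
grasp_force: 30.0
```

Emit:
play_rows(
  dp=[
    [29,12,0],
    [29,12,0],
    [29,0,0],
    [24,0,0],
    [0,0,0],
    [0,0,-20],
    [0,0,-15],
    [0,0,0],
  ],
  yaw=[0,0,0,0,0,0,0,0],
)

```text
t: 9.15
ee_pos: [669.6, -32.7, 16.1]
orientation: [-2.231, -2.204, 0.007]
ft_force: [-1.6, 0.1, -1.0]
width: 29.5
grasp_force: 30.0
```

Run:
```python
from h import *
im,T,W=wrist('w4.png')
p=body(W,(674,-5),80,13,19)
im=viewer.get_image('top'); W=cloud(im,T_of(im)); p=W[(W[...,2]>15)&(W[...,2]<60)&(abs(W[...,0]-633)<58)&(abs(W[...,1]+255)<78)]
q=cv2.minAreaRect(p[:,:2].astype(np.float32)); print('clip',len(p),q,p.max(0))
```

```text
t 9.15 tcp [669.6 -32.7  16.1] close -0.7 q [-0.07  0.75  1.61 -0.    0.79 -0.05] w 29.5 gf 30.0
n 5675 rect [672.1  -5.7] [129.8 126.9] 30.1 mean [672.8   8.5  14.9] box [[584.0, 17.0], [648.0, -93.0], [760.0, -28.0], [696.0, 82.0]]
clip 303 ((646.387939453125, -264.510009765625), (72.25865173339844, 145.3413543701172), 6.6703009605407715) [ 690.71377988 -188.13458524   36.90457972]
```

View pics/w4.png

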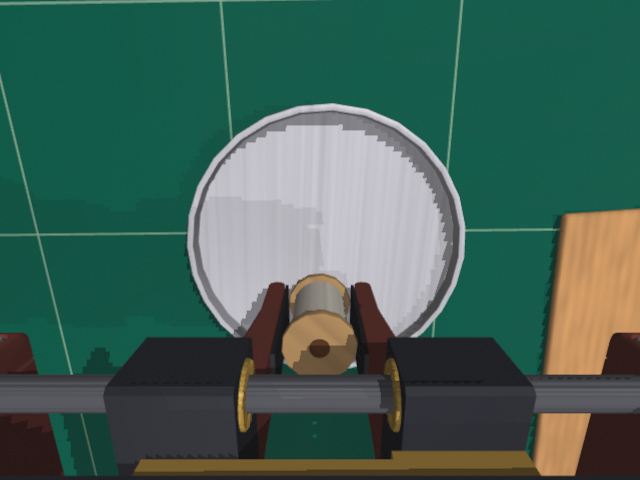

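The tin shows centred on (327,228), with the reel at (320,340) inside it. I'll lower it gently.

Emit:
play_rows(
  dp=[
    [0,0,-3],
    [0,0,-2],
    [0,0,-1.5],
    [0,0,-1],
    [0,0,0],
    [0,0,0],
  ],
  yaw=[0,0,0,0,0,0],
)

```text
t: 9.75
ee_pos: [673.2, -32.8, 12.4]
orientation: [2.235, 2.208, 0.0]
ft_force: [0.1, 0.7, 0.4]
width: 29.8
grasp_force: 30.0
```

Emit:
play_rows(
  dp=[
    [0,0,-0.8],
    [0,0,-0.8],
    [0,0,0],
    [0,0,0],
  ],
  yaw=[0,0,0,0],
)

```text
t: 10.08
ee_pos: [673.3, -32.8, 11.4]
orientation: [2.235, 2.208, 0.0]
ft_force: [-2.4, 0.0, 7.5]
width: 29.3
grasp_force: 30.0
```

Emit:
play_rows(
  dp=[
    [0,0,0],
    [0,0,0],
    [0,0,0],
    [0,0,20],
    [0,0,30],
    [0,0,35],
    [-15,2,20],
  ],
  yaw=[0,0,0,0,0,0,0],
  gripper=0.43,
)

```text
t: 10.67
ee_pos: [661.6, -31.2, 119.0]
orientation: [2.232, 2.204, 0.006]
ft_force: [1.3, -0.3, 0.4]
width: 50.2
grasp_force: 0.0
```

Emit:
play_rows(
  dp=[
    [-32,5,0],
    [-32,5,0],
    [-32,5,0],
    [-32,5,0],
    [-32,5,0],
    [-32,5,0],
    [-34,5,0],
    [0,0,0],
  ],
  yaw=[0,0,0,0,0,0,0,0],
)

```text
t: 11.33
ee_pos: [424.3, 4.8, 114.6]
orientation: [-2.23, -2.204, 0.009]
ft_force: [-0.8, 0.2, -0.2]
width: 49.8
grasp_force: 0.0
```

Emit:
play_rows(
  dp=[
    [0,0,0],
    [0,0,0],
    [0,0,0],
  ],
  yaw=[0,0,0],
)

```text
t: 11.58
ee_pos: [434.0, 4.0, 115.9]
orientation: [2.234, 2.207, 0.002]
ft_force: [-0.0, 0.5, 0.1]
width: 50.0
grasp_force: 0.0
```

Run:
```python
from h import *
im,T,W=wrist('w5.png')
body(W,(432,5),28,20,34)
print('cw'); p=body(W,(424,115),50,9,40)
im=viewer.get_image('top'); W=cloud(im,T_of(im)); print('top cn/rt'); p=W[(W[...,2]>18)&(W[...,2]<60)&(abs(W[...,0]-633)<55)&(abs(W[...,1]+255)<74)]
q=cv2.minAreaRect(p[:,:2].astype(np.float32)); print('clip',len(p),q,p.max(0))
body(W,(673,-33),28,30,60)
```

```text
t 11.58 tcp [434.    4.  115.9] close -0.7 q [-0.02  0.32  2.12  0.    0.7  -0.01] w 50.0 gf 0.0
n 1849 rect [431.5   4.6] [35.  35.4] 87.8 mean [431.5   5.   26.9] box [[413.0, -12.0], [448.0, -14.0], [450.0, 21.0], [414.0, 23.0]]
cw
n 4431 rect [423.8 112.6] [52.2 57.3] 17.1 mean [421.3 121.5  18.7] box [[390.0, 132.0], [407.0, 78.0], [457.0, 93.0], [440.0, 148.0]]
top cn/rt
clip 248 ((634.4844360351562, -294.5862121582031), (35.46739196777344, 55.72041702270508), 1.51132071018219) [ 652.12312803 -267.20340037   37.55510132]
n 161 rect [674.  -31.6] [27.1 28.4] 89.6 mean [674.1 -31.4  49.4] box [[660.0, -45.0], [688.0, -45.0], [688.0, -18.0], [660.0, -18.0]]
```

View pics/w5.png

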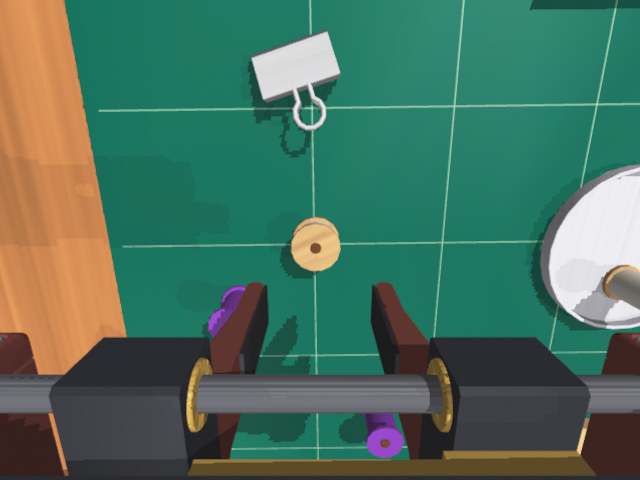

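Short reel at (316,247), midway between the fingers; the tall reel stands in the tin at right. The wide clip is at (297,66), its wings toward us.

Emit:
play_rows(
  dp=[
    [-1.3,1,-25],
    [0,0,-30],
    [0,0,-25],
    [0,0,-20],
    [0,0,-9],
    [0,0,0],
    [0,0,0],
  ],
  yaw=[0,0,0,0,0,0,0],
)

```text
t: 12.27
ee_pos: [431.1, 5.1, 6.5]
orientation: [-2.235, -2.207, 0.001]
ft_force: [0.1, -0.6, 0.6]
width: 50.2
grasp_force: 0.0
```

Emit:
play_rows(
  dp=[
    [0,0,0],
    [0,0,0],
    [0,0,0],
    [0,0,0],
    [0,0,0],
    [0,0,0],
  ],
  yaw=[0,0,0,0,0,0],
  gripper=0.8,
)

```text
t: 12.77
ee_pos: [431.7, 5.1, 7.6]
orientation: [2.234, 2.207, 0.002]
ft_force: [0.0, -0.0, 8.4]
width: 35.0
grasp_force: 30.0
```

Emit:
play_rows(
  dp=[
    [0,0,20],
    [0,0,28],
    [20,5,0],
    [30,4,0],
    [30,4,0],
    [30,4,0],
    [30,0,0],
    [30,0,0],
  ],
  yaw=[0,0,0,0,0,0,0,0],
)

```text
t: 13.43
ee_pos: [602.2, 22.5, 55.2]
orientation: [2.234, 2.208, 0.001]
ft_force: [0.3, -0.4, -0.1]
width: 35.5
grasp_force: 30.0
```

Emit:
play_rows(
  dp=[
    [30,0,0],
    [25,0,0],
    [16.5,0,0],
    [0,0,0],
    [0,0,-20],
    [0,0,-15],
    [0,0,-3],
    [0,0,-2],
  ],
  yaw=[0,0,0,0,0,0,0,0],
)

```text
t: 14.1
ee_pos: [670.2, 22.2, 13.1]
orientation: [-2.233, -2.206, 0.004]
ft_force: [0.1, -0.2, -0.0]
width: 35.6
grasp_force: 30.0
```

Emit:
play_rows(
  dp=[
    [0,0,-1.5],
    [0,0,-1],
    [0,0,0],
    [0,0,0],
  ],
  yaw=[0,0,0,0],
)

```text
t: 14.43
ee_pos: [672.6, 22.2, 12.7]
orientation: [2.235, 2.207, 0.001]
ft_force: [0.0, -0.2, 0.4]
width: 35.7
grasp_force: 30.0
```

Emit:
play_rows(
  dp=[
    [0,0,-0.8],
    [0,0,-0.8],
    [0,0,0],
    [0,0,0],
  ],
  yaw=[0,0,0,0],
)

```text
t: 14.77
ee_pos: [672.7, 22.2, 11.6]
orientation: [2.234, 2.208, 0.001]
ft_force: [-2.1, 0.1, 6.1]
width: 35.5
grasp_force: 30.0
```

Emit:
play_rows(
  dp=[
    [0,0,0],
    [0,0,0],
    [0,0,0],
    [0,0,20],
    [0,0,30],
    [0,0,35],
    [-15,6,20],
  ],
  yaw=[0,0,0,0,0,0,0],
  gripper=0.38,
)

```text
t: 15.35
ee_pos: [660.8, 27.5, 118.9]
orientation: [2.233, 2.204, 0.007]
ft_force: [0.3, 1.3, 0.8]
width: 54.5
grasp_force: 0.0
```

Emit:
play_rows(
  dp=[
    [-33,14,0],
    [-33,14,0],
    [-33,14,0],
    [-33,14,0],
    [-33,14,0],
    [-33,14,0],
    [-25,10,0],
    [-15,4,0],
  ],
  yaw=[4,4,4,4,1.5,0,0,0],
  gripper=0.15,
)

```text
t: 16.02
ee_pos: [416.0, 126.7, 115.3]
orientation: [-1.871, -2.522, 0.002]
ft_force: [0.1, -0.1, -0.2]
width: 74.6
grasp_force: 0.0
```

Emit:
play_rows(
  dp=[
    [0,0,0],
    [0,0,0],
    [0,0,0],
    [0,0,0],
  ],
  yaw=[0,0,0,0],
)

```text
t: 16.35
ee_pos: [420.9, 126.1, 115.6]
orientation: [1.873, 2.521, 0.002]
ft_force: [0.3, -0.6, 0.4]
width: 74.9
grasp_force: 0.0
```

Run:
```python
from h import *
im,T,W=wrist('w6.png')
p=body(W,(424,115),50,9,40)
u=np.array([np.cos(np.radians(107)),np.sin(np.radians(107))]); s=p[:,:2]@u; b=p[s>s.max()-24]
q=cv2.minAreaRect(b[:,:2].astype(np.float32)); print(q)
print('awl');p=body(W,(374,254),46,14,30)
im=viewer.get_image('top'); W=cloud(im,T_of(im)); body(W,(673,-33),28,30,60);body(W,(673,22),28,20,60)
```

```text
t 16.35 tcp [420.9 126.1 115.6] close 16.8 q [ 0.26  0.33  2.1  -0.    0.7  -0.03] w 74.9 gf 0.0
n 3466 rect [423.4 113.1] [51.7 57.1] 16.8 mean [420.5 122.9  18.3] box [[390.0, 133.0], [407.0, 78.0], [456.0, 93.0], [440.0, 148.0]]
((418.6266784667969, 128.98223876953125), (51.68729019165039, 23.97352409362793), 16.83206558227539)
awl
n 4810 rect [374.  254.2] [20.5 91.7] 80.5 mean [373.9 253.   21.8] box [[327.0, 252.0], [418.0, 236.0], [421.0, 257.0], [330.0, 272.0]]
n 160 rect [674.4 -31.3] [27.9 28.1] 63.4 mean [674.  -31.4  49.3] box [[656.0, -38.0], [681.0, -50.0], [693.0, -25.0], [668.0, -13.0]]
n 227 rect [674.4  22.8] [34.3 33.6] 0.8 mean [673.8  23.2  31.5] box [[657.0, 39.0], [657.0, 6.0], [692.0, 6.0], [691.0, 40.0]]
```

View pics/w6.png

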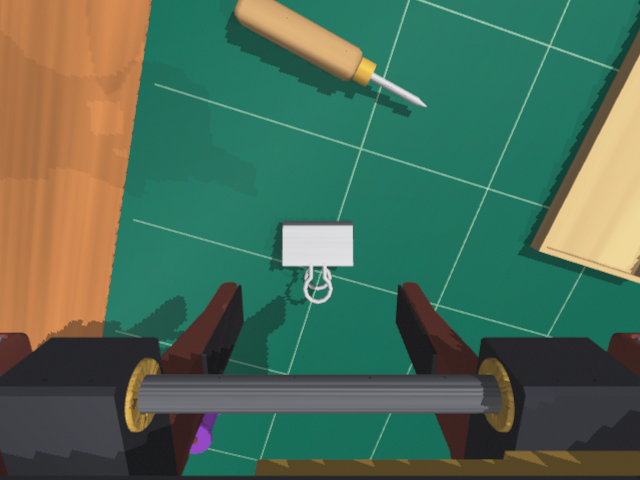

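The wide clip at (317,245) is square to the fingers and centred. The awl is above it, its point at (425,105).

Emit:
play_rows(
  dp=[
    [-1,0.8,-25],
    [0,0,-30],
    [0,0,-25],
    [0,0,-20],
    [0,0,-9],
    [0,0,0],
    [0,0,0],
  ],
  yaw=[0,0,0,0,0,0,0],
)

```text
t: 17.03
ee_pos: [418.5, 126.8, 6.4]
orientation: [-1.873, -2.521, 0.001]
ft_force: [-0.3, 0.2, 0.0]
width: 74.7
grasp_force: 0.0
```

Emit:
play_rows(
  dp=[
    [0,0,0],
    [0,0,0],
    [0,0,0],
    [0,0,0],
    [0,0,0],
    [0,0,0],
  ],
  yaw=[0,0,0,0,0,0],
  gripper=0.6,
)

```text
t: 17.53
ee_pos: [418.9, 127.1, 7.3]
orientation: [1.872, 2.522, 0.002]
ft_force: [-0.4, 0.0, 8.2]
width: 51.2
grasp_force: 30.0
```

Emit:
play_rows(
  dp=[
    [0,0,20],
    [0,0,28],
    [19.5,-30,0],
    [19.5,-30,0],
    [19.5,-30,0],
    [19.5,-30,0],
    [19.5,-30,0],
    [19.5,-30,0],
  ],
  yaw=[0,0,-3,-3,-3,-3,-3,-2.2],
)

```text
t: 18.2
ee_pos: [535.9, -54.7, 54.8]
orientation: [2.232, 2.211, 0.0]
ft_force: [0.3, -0.0, -0.8]
width: 51.5
grasp_force: 30.0
```

Emit:
play_rows(
  dp=[
    [19.5,-30,0],
    [19.5,-30,0],
    [19.5,-30,0],
    [19.5,-30,0],
    [19.5,-30,0],
    [19,-2,0],
    [0,0,0],
    [0,0,0],
  ],
  yaw=[0,0,0,0,0,0,0,0],
)

```text
t: 18.87
ee_pos: [651.6, -205.1, 54.1]
orientation: [-2.229, -2.213, 0.0]
ft_force: [-0.5, -0.3, -0.1]
width: 51.7
grasp_force: 30.0
```

Emit:
play_rows(
  dp=[
    [0,0,-20],
    [0,0,-15],
    [0,0,-3],
    [0,0,-2],
    [0,0,-1.5],
    [0,0,-1],
    [0,0,0],
    [0,0,0],
  ],
  yaw=[0,0,0,0,0,0,0,0],
)

```text
t: 19.53
ee_pos: [652.1, -205.1, 12.6]
orientation: [2.228, 2.213, 0.001]
ft_force: [0.8, -0.5, -0.8]
width: 51.4
grasp_force: 30.0
```

I overshot in x by 18.5 mm, too near the wall. I'll lift a bit, shift back, and lower again.

Emit:
play_rows(
  dp=[
    [0,0,12],
    [-9,0,0],
    [-9.5,0,0],
    [0,0,0],
    [0,0,-6],
    [0,0,-6],
    [0,0,-0.8],
    [0,0,0],
  ],
  yaw=[0,0,0,0,0,0,0,0],
)

```text
t: 20.2
ee_pos: [633.4, -205.2, 10.9]
orientation: [-2.229, -2.214, 0.001]
ft_force: [-1.2, -0.9, 5.1]
width: 51.9
grasp_force: 30.0
```

Emit:
play_rows(
  dp=[
    [0,0,-0.6],
    [0,0,0],
    [0,0,0],
  ],
  yaw=[0,0,0],
)

```text
t: 20.45
ee_pos: [633.4, -205.2, 10.9]
orientation: [-2.229, -2.214, 0.001]
ft_force: [-2.4, 0.5, 9.0]
width: 51.4
grasp_force: 30.0
```

Emit:
play_rows(
  dp=[
    [0,0,0],
    [0,0,0],
    [0,0,0],
    [0,0,20],
    [0,0,30],
    [0,0,35],
    [0,0,25],
    [0,0,0],
  ],
  yaw=[0,0,0,0,0,0,0,0],
  gripper=0.2,
)

```text
t: 21.12
ee_pos: [636.7, -206.1, 126.1]
orientation: [2.223, 2.208, 0.006]
ft_force: [0.5, -1.0, 0.1]
width: 70.0
grasp_force: 0.0
```

Emit:
play_rows(
  dp=[
    [-16.5,28.8,0],
    [-16.5,28.8,0],
    [-16.5,28.8,0],
    [-16.5,28.8,0],
    [-16.5,28.8,0],
    [-16.5,28.8,0],
    [-16.5,28.8,0],
    [-16.5,28.8,0],
  ],
  yaw=[-6.2,-6.2,-6.2,-6.2,-6.2,-6.2,-6.2,-6.2],
  gripper=0.4,
)

```text
t: 21.78
ee_pos: [499.9, 26.5, 119.7]
orientation: [-2.955, -1.066, 0.002]
ft_force: [-0.3, 0.2, -0.3]
width: 53.0
grasp_force: 0.0
```

Emit:
play_rows(
  dp=[
    [-16.5,28.8,0],
    [-16.5,28.8,0],
    [-16.5,28.8,0],
    [-16.5,28.8,0],
    [-16.5,28.8,0],
    [-16.5,28.8,0],
    [-16.5,28.8,0],
    [-16,28,0],
  ],
  yaw=[-6.2,-6.2,-6.2,-6.2,-6.2,-6.2,-6.2,-6.2],
)

```text
t: 22.45
ee_pos: [368.4, 256.1, 119.9]
orientation: [3.129, -0.271, -0.001]
ft_force: [-0.3, -0.9, -0.1]
width: 52.6
grasp_force: 0.0
```

Emit:
play_rows(
  dp=[
    [0,0,0],
    [0,0,0],
    [0,0,0],
  ],
  yaw=[0,0,0],
)

```text
t: 22.7
ee_pos: [369.6, 254.7, 120.1]
orientation: [3.13, -0.258, -0.001]
ft_force: [0.1, -0.9, 0.5]
width: 52.5
grasp_force: 0.0
```

Run:
```python
from h import *
im,T,W=wrist('w7.png')
body(W,(370,255),46,14,30)
for n,z in(('awl',3),('awl_tip',13)): print(n,[(d['conf'],atz(im,T,*d['location'],z).round(1)) for d in models.landmark_of(im,n)])
im=viewer.get_image('top'); save(im,'top2.png')
cv2.imwrite('pics/top2c.png',cv2.resize(im['pixels'][120:340,130:530][...,::-1],None,fx=2,fy=2))
```

```text
t 22.7 tcp [369.6 254.7 120.1] close 80.6 q [ 0.58  0.34  2.08 -0.    0.73  2.31] w 52.5 gf 0.0
n 2937 rect [372.2 253.8] [19.8 87.3] 80.0 mean [373.8 253.7  22. ] box [[327.0, 252.0], [413.0, 236.0], [417.0, 256.0], [331.0, 271.0]]
awl [(0.67, array([371.1, 255.3,   3. ]))]
awl_tip [(0.79, array([462.2, 238.9,  13. ]))]
```

View pics/top2c.png

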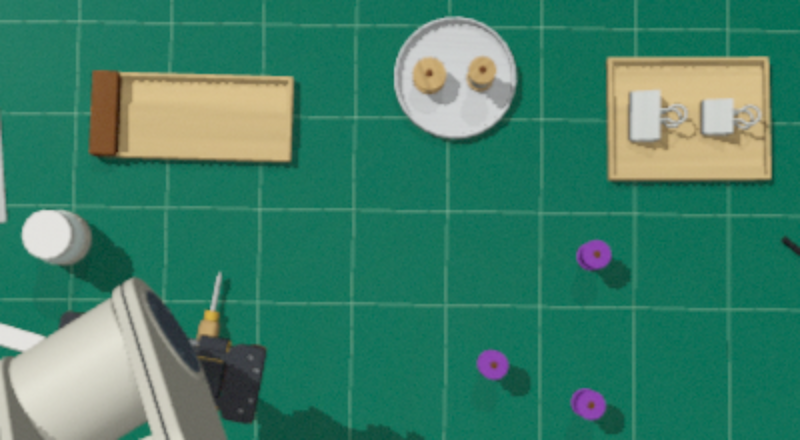

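View pics/w7.png

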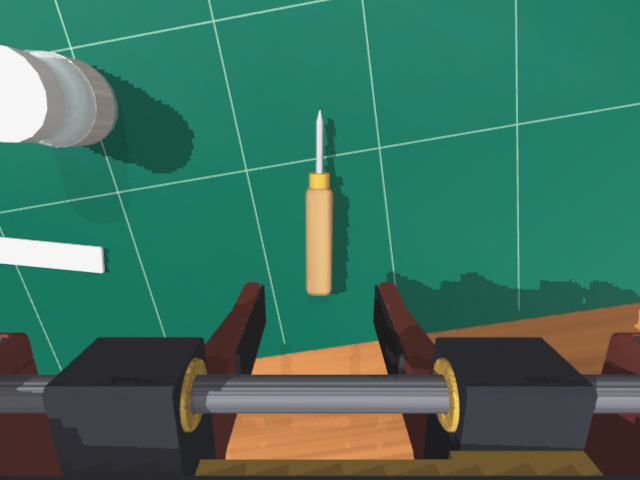

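The top view shows both reels standing in the tin and both clips lying flat side by side in their tray. In the wrist view the awl handle at (319,242) lies straight between the fingers. I'll descend and grip.

Emit:
play_rows(
  dp=[
    [3,-0.5,-30],
    [0,0,-30],
    [0,0,-25],
    [0,0,-20],
    [0,0,-9],
    [0,0,0],
    [0,0,0],
  ],
  yaw=[0,0,0,0,0,0,0],
)

```text
t: 23.48
ee_pos: [373.1, 254.1, 6.7]
orientation: [3.13, -0.264, -0.001]
ft_force: [0.2, 0.5, 1.3]
width: 52.8
grasp_force: 0.0
```

Emit:
play_rows(
  dp=[
    [0,0,0],
    [0,0,0],
    [0,0,0],
    [0,0,0],
    [0,0,0],
    [0,0,0],
    [0,0,0],
  ],
  yaw=[0,0,0,0,0,0,0],
  gripper=0.95,
)

```text
t: 24.07
ee_pos: [373.0, 254.7, 7.0]
orientation: [-3.13, 0.263, -0.001]
ft_force: [-0.4, -1.0, 5.9]
width: 19.3
grasp_force: 30.0
```

Emit:
play_rows(
  dp=[
    [0,0,20],
    [0,0,28],
    [18,-2,0],
    [18,-2,0],
    [18,-2,0],
    [18,-2,0],
    [18,-2,0],
    [18,-2,0],
  ],
  yaw=[0,0,7,7,7,7,7,7],
)

```text
t: 24.73
ee_pos: [481.5, 242.3, 54.6]
orientation: [3.014, 0.886, -0.0]
ft_force: [0.2, -0.1, -0.7]
width: 20.0
grasp_force: 30.0
```

Emit:
play_rows(
  dp=[
    [18,-1,0],
    [18,0,0],
    [18,0,0],
    [18,0,0],
    [18,0,0],
    [18,0,0],
    [18,0,0],
    [21,0,0],
  ],
  yaw=[7,7,7,7,7,7,7,7],
)

```text
t: 25.4
ee_pos: [627.8, 241.3, 54.2]
orientation: [-2.245, -2.197, 0.002]
ft_force: [0.3, -0.7, -0.9]
width: 19.8
grasp_force: 30.0
```

Emit:
play_rows(
  dp=[
    [0,0,0],
    [0,0,0],
    [0,0,0],
  ],
  yaw=[0,0,0],
)

```text
t: 25.65
ee_pos: [626.4, 241.2, 54.0]
orientation: [-2.255, -2.186, 0.003]
ft_force: [-1.1, 0.0, 0.2]
width: 19.8
grasp_force: 30.0
```

Run:
```python
from h import *
im,T,W=wrist('w8.png')
for n,z in(('awl_tip',62),('awl_tray',3)): print(n,[(d['conf'],atz(im,T,*d['location'],z).round(1)) for d in models.landmark_of(im,n)])
```

```text
t 25.65 tcp [626.4 241.2  54. ] close -1.8 q [0.35 0.7  1.6  0.   0.84 0.38] w 19.8 gf 30.0
awl_tip [(0.66, array([627.9, 330.8,  62. ]))]
awl_tray []
```

View pics/w8.png

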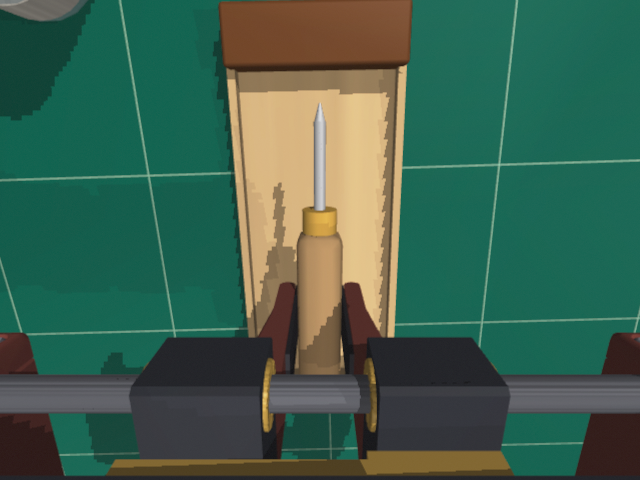

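The awl runs down the middle of its tray, with the point at (320,105) just short of the cork at (315,35). Lowering.

Emit:
play_rows(
  dp=[
    [2,0,-15],
    [0,0,-15],
    [0,0,-7],
    [0,0,-2],
    [0,0,-1.5],
    [0,0,-1],
    [0,0,0],
    [0,0,0],
  ],
  yaw=[0,0,0,0,0,0,0,0],
)

```text
t: 26.47
ee_pos: [630.1, 241.6, 13.4]
orientation: [2.252, 2.19, 0.001]
ft_force: [0.2, -0.1, -0.0]
width: 19.6
grasp_force: 30.0
```

Emit:
play_rows(
  dp=[
    [0,0,-0.7],
    [0,0,0],
    [0,0,0],
  ],
  yaw=[0,0,0],
)

```text
t: 26.72
ee_pos: [629.9, 241.5, 12.7]
orientation: [2.252, 2.19, 0.001]
ft_force: [-0.3, -0.3, -0.5]
width: 19.7
grasp_force: 30.0
```

Emit:
play_rows(
  dp=[
    [0,0,-0.8],
    [0,0,-0.7],
    [0,0,0],
    [0,0,0],
  ],
  yaw=[0,0,0,0],
)

```text
t: 27.05
ee_pos: [629.9, 241.5, 11.1]
orientation: [2.252, 2.19, 0.0]
ft_force: [-1.4, -0.4, 2.0]
width: 20.1
grasp_force: 30.0
```

Emit:
play_rows(
  dp=[
    [0,0,0],
    [0,0,0],
    [0,0,0],
    [0,0,15],
    [0,0,30],
    [0,0,35],
    [0,0,35],
    [0,0,0],
  ],
  yaw=[0,0,0,0,0,0,0,0],
  gripper=0.55,
)

```text
t: 27.72
ee_pos: [634.1, 243.1, 134.5]
orientation: [2.249, 2.187, 0.017]
ft_force: [1.1, 1.1, 0.8]
width: 39.6
grasp_force: 0.0
```

Emit:
play_rows(
  dp=[
    [-20,-20,20],
    [-25,-25,0],
    [-25,-25,0],
    [-25,-25,0],
    [-25,-25,0],
    [0,0,0],
    [0,0,0],
    [0,0,0],
  ],
  yaw=[0,0,0,0,0,0,0,0],
)

```text
t: 28.38
ee_pos: [511.1, 121.8, 146.8]
orientation: [2.252, 2.189, 0.003]
ft_force: [1.0, 0.9, 0.4]
width: 39.3
grasp_force: 0.0
```

Run:
```python
from h import *
state()
im=viewer.get_image('top'); T=T_of(im); W=cloud(im,T)
for n,z in [('clip_wide',7),('clip_narrow',7),('reel_tall',7),('reel_short',7),('awl',7),('awl_tip',17)]:
    print(n,[(round(d['conf'],2),np.round(atz(im,T,*d['location'],z))[:2]) for d in models.landmark_of(im,n)][:3])
cv2.imwrite('pics/top3c.png',cv2.resize(im['pixels'][120:320,130:530][...,::-1],None,fx=2,fy=2))
```

```text
t 28.38 tcp [511.1 121.8 146.8] close -1.6 q [0.21 0.38 1.91 0.   0.85 0.24] w 39.3 gf 0.0
clip_wide [(0.72, array([ 634., -207.]))]
clip_narrow [(0.75, array([ 630., -286.]))]
reel_tall [(0.77, array([ 327., -144.])), (0.73, array([374., -39.])), (0.65, array([ 486., -158.]))]
reel_short [(0.7, array([677.,  29.])), (0.53, array([678.,  -5.]))]
awl [(0.62, array([625., 238.])), (0.51, array([625., 266.]))]
awl_tip [(0.75, array([640., 336.]))]
```

View pics/top3c.png

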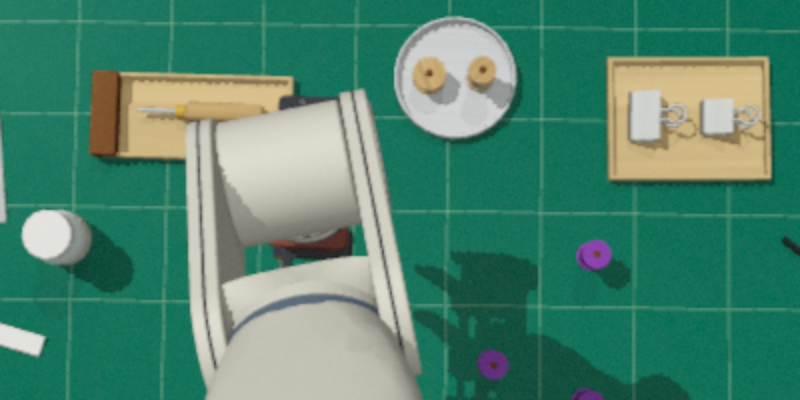

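The awl lies in its tray at (210,110), point toward the cork. The reels stand in the tin at (430,75) and (482,70), and the clips lie flat at (645,115) and (717,117). The jar is untouched at (52,237), so I'm handing in.

```bash
python3 -c "
from h import *
print(ticket.close_job())"
```

```text
the job is handed in; nothing more can be done
None
```

Job handed in at about 28 s. In the last overhead picture, both clips lie flat in their tray, both reels stand in the tin, the awl points to the cork and the jar has not moved; no verdict came back.

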